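Clamp the rinsed fold-dye boards and hold them over the pan to drip

ROBOT

A 7-joint arm with a two-finger parallel gripper is mounted at the origin on the work surface. World frame = base frame: x ahead of the robot, y to its left, z up, the work surface at z = 0. Lengths are in m, angles in degrees, forces in N, time in s.
With the tool pointing down it reaches from about 0.425 to 0.875 m from the base axis. Payload 4.7 kg.
Tool frame: the origin (TCP) lies between the finger pads; the fingertips stand env.tip_reach ahead of it and the grasp point (between the pads) lies 2 mm behind it (env.tip_reach is the distance from the TCP to the fingertips, in m); z points along the fingers, y is the line along which they close (so a half turn about z gives the same grasp; the last joint's range is limited). The gripper opens to 87 mm and grips with 3 to 60 N. Pads are 19 mm wide; open, the fingers measure 117 mm over their backs; the gripper's body (75 mm by 190 mm) begins 51 mm behind the grasp point.
Start: joints at [78.043, 18.392, -4.016, 83.108, 1.295, 78.541, -3.26], TCP at [0.144, -0.634, 0.24] pointing down, gripper open.
Joint ranges: [-163.93, 163.93], [-17.29, 119.83], [-79.2, 71.16], [3.27, 140.29], [-89.18, 269.18], [5.43, 117.66], [-154.24, 154.24]. Speed limits (degrees/s): [147.25, 147.25, 180, 180, 180, 180, 180].

INTERFACE

Orientations are given as [roll, pitch, yaw] about the fixed x, y, z axes, in that order (R = Rz(yaw) Ry(pitch) Rx(roll)).
In Python, from cell import env gives the robot as it stands.
- The arm moves only by the shell command python3 steer.py 'ROWS' [FORCE]. ROWS is one flat JSON list of numbers that holds 1 to 8 rows one after another, with no inner brackets; each row has 5 numbers: dx, dy, dz in m, then a turn about the tool's z in degrees, then the finger opening in m; each row is the pose to reach, as a shift and turn from the pose commanded when the command began, along the tool's axes at that moment; what a row does not reach only later rows make up. A row lasts 1/12 s, in which the tool goes at most 0.0417 m and 7.16 degrees, less where a joint would pass 70% of its speed; a pose out of reach is approached as far as the arm can. The fingers move at their own pace and stop on an object; FORCE is the grip in N (left out, the last holds). Time passes only in rows, so rows that do not move let the fingers close. It prints the time, the measured TCP pose, the force, the opening and the grip force at its end. Input that does not fit is refused with a message, and nothing moves.
- env.get_obs(): the state, without advancing time (a new reading comes with each control period).
- env.read_camera(name): name is "scene" or "side" or "wrist"; returns a dict with "color" (420x560x3 uint8, blue, green, red), "fx", "fy", "cx", "cy" (pixels), "world_from_camera" (4x4, takes a point from camera to world coordinates). Camera axes: x right, y down, z forward; pixel columns grow to the right and rows downward; lengths in m; the calibration is good to about 2 mm. A picture is of the moment at which its call begins. There is no depth.
- env.sign_off(): hands the job in; it is judged then, once.
The state is a dict: "time_s": time; "qpos": joint angles; "joint_velocities": joint speeds; "effort": joint torques, N m; "tool_pos": TCP position; "tool_rot": TCP orientation; "force": force on the tool from outside, world axes, zero at the start; "wrist_torque": the same for the moment, N m; "grip_width": finger opening in m; "grasp_force": force on a finger pad.
Only numpy, scipy, OpenCV 4.12 (cv2) and the standard library are available. Lean on these libraries where they do the work, as an engineer would, in place of code of your own. Each camera call takes 0.05 s, during which the arm holds its last target. There are 200 camera calls.

TASK

Close the one-hand bar clamp on the two rinsed wooden boards that stand between its jaws: squeeze its trigger and let it out again, stroke after stroke, until the pads press the two boards firmly together, but never so hard that the soft wet wood is dented. Then keep the trigger squeezed, lift clamp and boards off the table by the handle, and finish while still holding them over the middle of the empty foil pan, well clear above its rim, so that they can drip; do not let go. Leave the dye bottles and the bowl of sweets where they are.

Things in the scene. Friction and masses are not known exactly. Their poses are not given: they have to be found in the camera images.
- clamp: One-hand ratchet bar clamp, black plastic, steel notched bar, 0.52 kg, standing loose on its two jaws, bar level, handle and trigger up. Origin: on the table below the pressing face of the head's fixed rubber pad (34 mm wide, to z 58), mid-plane; x along the bar to the moving jaw, z up. Mm: head x -64 to 0, top z 106; bar 8 wide, z 73 to 91, over the boards and out behind the head
- handle (a point): Middle of the back face of the fixed upright handle, (-50, 0, 146) mm in the clamp's frame. Handle: x -50 to -30, 28 mm wide, top z 188, its back flared 4 mm above z 176. A gripper straddling handle and trigger from above, fingers closing along the clamp's x at z about 146, works the trigger by closing and opening; the loose clamp may shift or tip some mm until both fingers bear: harmless
- clamp_grip (a point): Point midway between handle back and trigger front when the trigger is fully squeezed, (-33.5, 0, 146) mm in the clamp's frame. Span over both there: 33 mm squeezed, 51 mm let out, with its middle then 9 mm further to +x; seen from above they span x -54 to +5 when let out. Open the gripper to 80 mm or more to let the trigger out fully
- trigger_face (a point): Middle of the trigger's front face where it is squeezed, 88 mm above the pivot; it moves 18 mm along the clamp's x. Upright lever 20 mm wide, 12 thick, in front of the handle, top z 168 mm. Idle strokes take about 6 N. Once the jaws bear on the boards, a gentle squeeze stalls well short of its stop (15 N: at 0.08 to 0.17 rad) and gives about 1.4 N at the pads per newton on the trigger
- trigger (a joint): Trigger angle, rad: 0 let out by its spring (2 to 3 N), 0.20 squeezed to its stop. Let it out all the way for each stroke: a full stroke draws the jaw in by about 7 mm, one notch. If it is let go when tight, the jaw springs back by up to a notch and the squeeze is mostly lost: keep it squeezed
- bar (a joint): How far the bar with its end jaw has been drawn in, m: 0 is 82 mm between the pad faces, so they are 0.082 minus this value apart, and the two boards fill 40 mm. It starts between 0 and 0.014; the ratchet lets it move only inwards
- pad: Soft rubber pad on the moving end jaw, 34 mm wide, z 5 to 57 mm, 12 thick. Origin: at table height below its pressing face, mid-plane, axes as the clamp's. It gives 1 mm for every 20 N, up to 4 mm. A firm squeeze is 12 to 30 N; above 40 N the wet wood is dented
- board_a: Plywood fold-dye board, grooved on its inner face, 20 mm thick, 110 long, 66 high, 0.08 to 0.17 kg, loose, standing on its long edge between the jaws, some mm from the head's pad. Origin: centre of the underside; x across its thickness, nearly along the clamp's x
- board_b: The second such board, same size, standing 1 to 9 mm beyond the first, on the side of the moving pad. Origin: centre of the underside
- pan_centre (a point): Middle of the inner floor of the empty round foil pan, which does not move: 220 mm across the rim, 40 high, floor 3 mm above the table
- bottle_a: Dye squeeze bottle with spout, bystander, 50 mm across, 145 high, loose. Origin: centre of its underside
- bottle_b: The other dye squeeze bottle, bystander, same size
- sweet_bowl: Plastic bowl of lollipops, bystander, 156 mm across, 55 high, sticks up to about 100 mm, loose. Origin: centre of its underside

How it is judged:
By the outcome, as a careful person would: the job done as asked, in the order asked, and still so for the second after the job is handed in, while the arm keeps its last pose, push and grip.
It also fails if it takes over 64 s, if anything falls off the work surface, if the arm or the gripper's body presses on something with over 40 N, if the wrist force passes 120 N, or if a joint passes its speed limit or range.

## Working session

There is one attempt and no reset: what is moved stays moved. The work goes in short steps, Python scripts to look and compute and a shell command to move; the robot and the scene stay as the last step left them, time stands still between calls to the robot, and variables do not carry over. Pictures are saved under pics/ and viewed, at most 10 in all, crops included, and the job is handed in when it is done.

```bash
ls; mkdir -p pics
cat > h.py <<'E'
import numpy as np, cv2
from cell import env
def P(c):
    T=np.array(c["world_from_camera"]); return T
def proj(c,p):
    T=P(c); q=np.linalg.inv(T)@np.append(p,1); return q[0]/q[2]*c["fx"]+c["cx"], q[1]/q[2]*c["fy"]+c["cy"]
def ray(c,u,v):
    T=P(c); d=T[:3,:3]@np.array([(u-c["cx"])/c["fx"],(v-c["cy"])/c["fy"],1]); return T[:3,3],d/np.linalg.norm(d)
def atz(c,u,v,z):
    o,d=ray(c,u,v); return o+d*(z-o[2])/d[2]
def tri(rs):
    A=sum(np.eye(3)-np.outer(d,d) for o,d in rs); b=sum((np.eye(3)-np.outer(d,d))@o for o,d in rs); return np.linalg.solve(A,b)
E
python3 - <<'E'
from h import *
import pickle
cs={n:env.read_camera(n) for n in("scene","side","wrist")}
pickle.dump(cs,open("c0.pkl","wb"))
for n in cs:
    cv2.imwrite(f"pics/{n}0.png",cs[n]["color"]); print(n,cs[n]["fx"],np.round(cs[n]["world_from_camera"],3).tolist())
o=env.get_obs(); print(o, env.tip_reach)
E
```

```text
cell.py
pics
steer.py
scene 522.2242731660396 [[-0.872, 0.31, -0.379, 1.074], [0.49, 0.555, -0.673, 0.8], [0.001, -0.772, -0.635, 0.867], [0.0, 0.0, 0.0, 1.0]]
side 406.93667430914394 [[-0.875, -0.254, 0.412, 0.281], [-0.484, 0.465, -0.741, 0.651], [-0.004, -0.848, -0.53, 0.542], [0.0, 0.0, 0.0, 1.0]]
wrist 349.7249997074516 [[0.221, -0.936, -0.275, 0.218], [-0.975, -0.213, -0.06, -0.618], [-0.002, 0.281, -0.96, 0.384], [0.0, 0.0, 0.0, 1.0]]
{'time_s': 0.15, 'qpos': array([78.04370418, 18.42890443, -4.01585426, 83.15873441,  1.29494977,
       78.53970437, -3.25911115]), 'joint_velocities': array([-0.04899123, -0.12148435,  0.05406101, -0.10247636, -0.05717496,
        0.11706163,  0.03463715]), 'effort': array([ 1.51183108e-04, -4.91795504e+01, -4.04657861e-01, -3.12876999e+01,
       -6.40577241e-02,  4.04287234e-02,  1.01268915e-04]), 'tool_pos': array([ 0.14348423, -0.63357032,  0.23871828]), 'tool_rot': array([-1.79917870e+02,  4.84667048e-03,  1.27668754e+01]), 'force': array([ 0.06907204,  0.26156025, -0.55316051]), 'wrist_torque': array([-0.05706621,  0.03730923,  0.00647137]), 'grasp_force': 0.0, 'grip_width': 0.08708531783632008} 0.017
```

View pics/scene0.png

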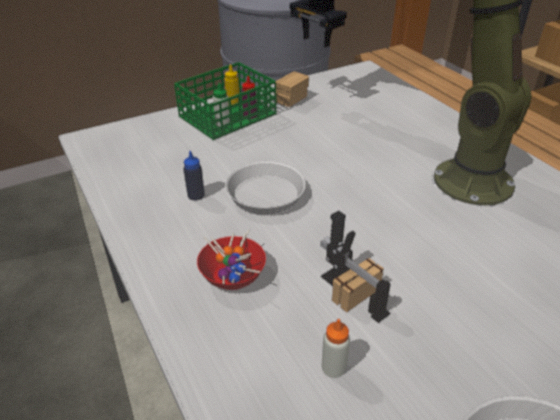

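View pics/side0.png

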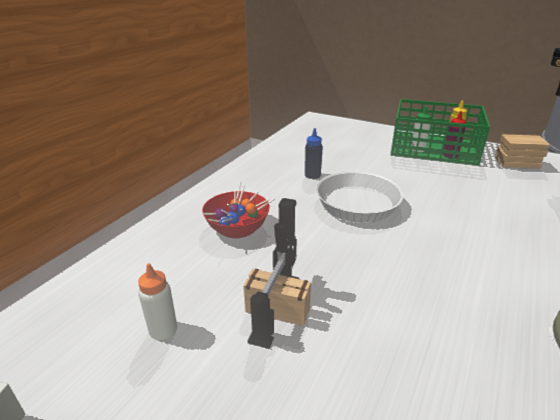

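Scene: clamp around (355,265), handle top (338,215), trigger (349,236), moving jaw (380,300), pan (266,187). Side: handle top (287,203), jaw (262,318), pan (359,197). I'll enlarge both.

Run:
```python
from h import *
import pickle
cs=pickle.load(open("c0.pkl","rb"))
def crop(n,x,y,w,h,k): return cv2.resize(cs[n]["color"][y:y+h,x:x+w],None,fx=k,fy=k,interpolation=cv2.INTER_CUBIC)
a=crop("scene",312,202,100,130,4); b=crop("side",230,192,100,160,3.25)
im=np.zeros((520,725,3),np.uint8); im[:,:400]=a; im[:,400:]=b
cv2.imwrite("pics/crop1.png",im)
# pan: rim centre from hand-read extremes
for n,(u,v) in {"scene":(266,187),"side":(359,197)}.items(): print(n,atz(cs[n],u,v,.02))
```

```text
scene [ 0.54334844 -0.24132785  0.02      ]
side [ 0.54519745 -0.23429628  0.02      ]
```

View pics/crop1.png

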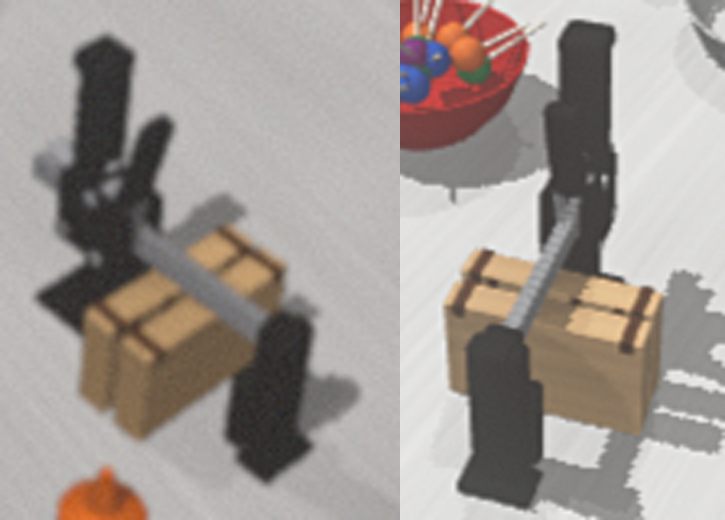

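Crops: handle top scene (338.2,213.3)/side (287.5,201.2), trigger top (351.5,232.5)/(279.8,225.2), bar at jaw (377.5,283)/(265.4,292), jaw foot (380,317)/(261,343).

Run:
```python
from h import *
import pickle
cs=pickle.load(open("c0.pkl","rb"))
for n,s,d in [("handle_top",(338.2,213.8),(287.5,201.6)),("trig_top",(351.5,232.5),(279.8,225.2)),("barjaw",(377.5,283),(265.4,292)),("foot",(380,316),(261,342)),("boardtopcorner_far",(383,269),(433/1,0)),("pan",(266,187),(359,197)),("bowl",(231.5,258),(236.5,210)),("blue tip",(191,153),(314,129)),("orange",(338,321),(150,266))]:
    if n.startswith("board"): continue
    p=tri([ray(cs["scene"],*s),ray(cs["side"],*d)]); r=[np.hypot(*(np.array(proj(cs[k],p))-q)) for k,q in (("scene",s),("side",d))]
    print(n,p.round(4),np.round(r,1))
```

```text
handle_top [0.5623 0.1221 0.1875] [0.4 0.4]
trig_top [0.5551 0.1628 0.1647] [0.1 0.1]
barjaw [0.5392 0.2427 0.085 ] [1.4 1.8]
foot [ 0.5352  0.2647 -0.0033] [0.3 0.3]
pan [ 0.5453 -0.2373  0.0206] [0.8 0.8]
bowl [0.7582 0.0018 0.0492] [1.4 1.3]
blue tip [ 0.718  -0.3202  0.1418] [0.5 0.5]
orange [0.6947 0.3238 0.1386] [0.1 0.2]
```

```bash
python3 - <<'E'
from h import *
import pickle
cs=pickle.load(open("c0.pkl","rb"))
for uv in [(213,132),(276,110),(178,105),(292,100)]: print(atz(cs["scene"],*uv,0.0).round(3))
E
python3 steer.py '[0.05, -0.01, -0.03, 0, 0.087, 0.09, -0.04, -0.05, 0, 0.087, 0.13, -0.07, -0.06, 0, 0.087, 0.16, -0.10, -0.06, 0, 0.087, 0.19, -0.13, -0.06, 0, 0.087, 0.22, -0.155, -0.06, 0, 0.087, 0.25, -0.18, -0.06, 0, 0.087, 0.28, -0.20, -0.06, 0, 0.087]' 15
```

```text
[ 0.539 -0.621  0.   ]
[ 0.286 -0.654  0.   ]
[ 0.572 -0.856  0.   ]
[ 0.199 -0.692  0.   ]
time_s: 0.82
tool_pos: [0.3559, -0.3952, 0.2996]
tool_rot: [180.0, 0.0, 12.7]
force: [1.0, 0.1, 0.3]
grip_width: 0.0869
grasp_force: 0.0
```

```bash
python3 steer.py '[0.03, -0.02, 0, 0, 0.087, 0.055, -0.045, 0, 0, 0.087, 0.08, -0.075, 0, 0, 0.087, 0.105, -0.105, 0, 0, 0.087, 0.13, -0.135, 0, 1, 0.087, 0.15, -0.165, 0, 1, 0.087, 0.165, -0.195, 0, 1, 0.087, 0.177, -0.221, 0, 1, 0.087]'
python3 steer.py '[0.01, -0.03, 0, 0, 0.087, 0.02, -0.065, 0, 0, 0.087, 0.03, -0.1, 0, 0, 0.087, 0.04, -0.135, 0, 0, 0.087, 0.05, -0.17, 0, 1, 0.087, 0.06, -0.2, 0, 1, 0.087, 0.0725, -0.23, 0, 1, 0.087, 0.0725, -0.23, 0, 1, 0.087]'
python3 - <<'E'
from h import *
import pickle
c=env.read_camera("wrist"); pickle.dump(c,open("c1.pkl","wb")); cv2.imwrite("pics/wrist1.png",c["color"])
E
```

```text
time_s: 1.48
tool_pos: [0.4797, -0.1395, 0.2992]
tool_rot: [-180.0, -0.0, 11.9]
force: [0.8, 0.1, -0.5]
grip_width: 0.0871
grasp_force: 0.0
time_s: 2.15
tool_pos: [0.5026, 0.1055, 0.2996]
tool_rot: [-179.8, -0.1, 11.4]
force: [-0.7, 1.2, 0.7]
grip_width: 0.0872
grasp_force: 0.0
```

View pics/wrist1.png

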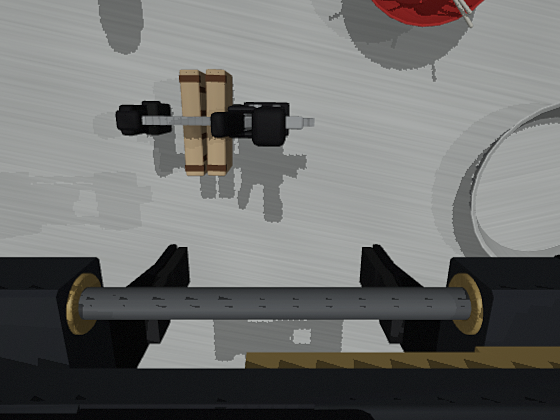

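Wrist view: bar runs (146,121)–(310,122), handle top around (252–288, 108–137), trigger top left edge (211,122).

Run:
```python
from h import *
import pickle
c=pickle.load(open("c1.pkl","rb"))
a=atz(c,150,121,.091);b=atz(c,308,122,.091);print("bar",a,b,np.degrees(np.arctan2(*(a-b)[[1,0]])))
for uv in [(252,122),(288,122),(270,108),(270,146),(270,137)]: print(uv,atz(c,*uv,.188).round(4))
print("trig",atz(c,211,122,.168).round(4))
print("board",[atz(c,*q,.066).round(4) for q in [(180,70),(200,70),(207,70),(231,70),(232,172)]])
s=pickle.load(open("c0.pkl","rb"))
print("tri handle", tri([ray(c,270,124),ray(s["scene"],338.2,213.8),ray(s["side"],287.5,201.6)]))
print("tri trig", tri([ray(c,216,124),ray(s["scene"],351.5,232.5),ray(s["side"],279.8,225.2)]))
o=env.get_obs();print(o["tool_pos"],o["tool_rot"])
```

```text
bar [0.53929438 0.23806028 0.091     ] [0.56915028 0.08527159 0.091     ] 101.05664489394215
(252, 122) [0.5635 0.1338 0.188 ]
(288, 122) [0.5686 0.1086 0.188 ]
(270, 108) [0.5755 0.1231 0.188 ]
(270, 146) [0.5494 0.1179 0.188 ]
(270, 137) [0.5557 0.1191 0.188 ]
trig [0.5561 0.166  0.168 ]
board [array([0.5929, 0.2216, 0.066 ]), array([0.5969, 0.2017, 0.066 ]), array([0.5983, 0.1947, 0.066 ]), array([0.6031, 0.1708, 0.066 ]), array([0.5001, 0.1527, 0.066 ])]
tri handle [0.56319489 0.12135557 0.18710335]
tri trig [0.5551463  0.16259477 0.16460136]
[0.50268677 0.10180877 0.29935985] [-1.79908951e+02 -1.26080169e-02  1.12066944e+01]
```

```bash
python3 steer.py '[0.03, -0.012, 0.02, 0, 0.087, 0.055, -0.022, 0.04, 0, 0.087, 0.063, -0.025, 0.06, 0, 0.087, 0.063, -0.025, 0.075, 0, 0.087, 0.063, -0.025, 0.075, 0, 0.087, 0.063, -0.025, 0.075, 0, 0.087, 0.063, -0.025, 0.075, 0, 0.087]'
python3 - <<'E'
from h import *
c=env.read_camera("wrist"); s=env.read_camera("side")
im=np.hstack([cv2.resize(c["color"],None,fx=.9,fy=.9)[:360,:500],cv2.resize(s["color"][172:352,220:370],None,fx=2,fy=2)])
cv2.imwrite("pics/w2.png",im)
o=env.get_obs();print(o["tool_pos"],o["tool_rot"],o["time_s"])
for p in [(.5627,.1212,.188),(.5551,.1626,.168)]: print(np.array(proj(c,np.array(p)))*.9)
E
```

```text
time_s: 2.78
tool_pos: [0.5609, 0.1329, 0.2253]
tool_rot: [180.0, -0.1, 10.7]
force: [-0.4, 0.3, 1.0]
grip_width: 0.0873
grasp_force: 0.0
[0.56110069 0.1332438  0.22587725] [ 1.79944733e+02 -1.33973994e-01  1.07072304e+01] 2.8833
[264.50854923 222.8141728 ]
[201.6795188  211.20439866]
```

View pics/w2.png

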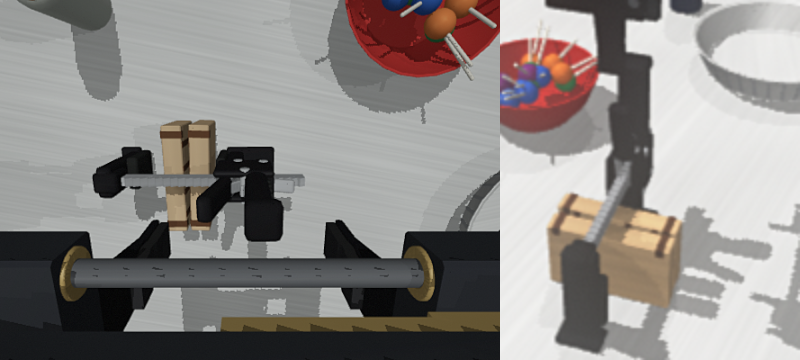

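Handle top lies at the predicted (264,221), between the fingers (165 and 330). Descend with a 5 mm correction.

```bash
python3 steer.py '[0, -0.005, 0.005, 0, 0.087, 0, -0.005, 0.02, 0, 0.087, 0, -0.005, 0.04, 0, 0.087, 0, -0.005, 0.06, 0, 0.087, 0, -0.005, 0.075, 0, 0.087, 0, -0.005, 0.082, 0, 0.087, 0, -0.005, 0.082, 0, 0.087, 0, -0.005, 0.082, 0, 0.087]'
python3 steer.py '[0, 0, 0, 0, 0.070, 0, 0, 0, 0, 0.060, 0, 0, 0, 0, 0.053, 0, 0, 0, 0, 0.053, 0, 0, 0, 0, 0.053]' 15
```

```text
time_s: 3.55
tool_pos: [0.5597, 0.1389, 0.1429]
tool_rot: [-180.0, -0.0, 10.8]
force: [0.0, 0.6, 0.9]
grip_width: 0.087
grasp_force: 0.0
time_s: 3.97
tool_pos: [0.5597, 0.1387, 0.1427]
tool_rot: [180.0, -0.0, 10.8]
force: [0.4, 0.0, -0.5]
grip_width: 0.0615
grasp_force: 0.5
```

```bash
python3 steer.py '[0, 0, 0, 0, 0.053, 0, 0, 0, 0, 0.053, 0, 0, 0, 0, 0.051, 0, 0, 0, 0, 0.051]' ; python3 steer.py '[0, 0.003, 0, 0, 0.045, 0, 0.006, 0, 0, 0.036, 0, 0.009, 0, 0, 0.030, 0, 0.009, 0, 0, 0.030, 0, 0.009, 0, 0, 0.030, 0, 0.009, 0, 0, 0.030]'
```

```text
time_s: 4.3
tool_pos: [0.5596, 0.1395, 0.1426]
tool_rot: [-180.0, -0.0, 10.8]
force: [0.5, 3.3, 2.4]
grip_width: 0.0518
grasp_force: 1.3
time_s: 4.8
tool_pos: [0.5613, 0.1292, 0.1421]
tool_rot: [180.0, 0.0, 10.7]
force: [1.2, 0.6, 0.9]
grip_width: 0.0326
grasp_force: 15.0
```

Full stroke (32.6 mm). Stroke 2.

```bash
python3 steer.py '[0, -0.003, 0, 0, 0.080, 0, -0.006, 0, 0, 0.080, 0, -0.009, 0, 0, 0.080, 0, -0.009, 0, 0, 0.080, 0, -0.009, 0, 0, 0.080, 0, -0.009, 0, 0, 0.080, 0, -0.009, 0, 0, 0.080]' ; python3 steer.py '[0, 0, 0, 0, 0.052, 0, 0, 0, 0, 0.052, 0, 0, 0, 0, 0.052, 0, 0, 0, 0, 0.052, 0, 0, 0, 0, 0.052, 0, 0, 0, 0, 0.052, 0, 0, 0, 0, 0.052]' ; python3 steer.py '[0, 0.003, 0, 0, 0.045, 0, 0.006, 0, 0, 0.036, 0, 0.009, 0, 0, 0.030, 0, 0.009, 0, 0, 0.030, 0, 0.009, 0, 0, 0.030, 0, 0.009, 0, 0, 0.030]'
python3 - <<'E'
from h import *
s=env.read_camera("side"); a=env.read_camera("scene")
im=np.hstack([cv2.resize(a["color"][197:337,302:422],None,fx=3,fy=3),cv2.resize(s["color"][192:352,220:340],(315,420))])
cv2.imwrite("pics/s3.png",im)
E
```

```text
time_s: 5.38
tool_pos: [0.5592, 0.1391, 0.1422]
tool_rot: [-180.0, 0.0, 10.8]
force: [0.1, 0.0, -0.7]
grip_width: 0.0713
grasp_force: 0.0
time_s: 5.97
tool_pos: [0.5595, 0.1398, 0.1427]
tool_rot: [-179.9, -0.0, 10.8]
force: [-0.6, 2.9, 1.5]
grip_width: 0.0528
grasp_force: 1.3
time_s: 6.47
tool_pos: [0.5613, 0.1298, 0.1423]
tool_rot: [-180.0, -0.0, 10.8]
force: [0.1, 2.3, 2.2]
grip_width: 0.0326
grasp_force: 15.0
```

View pics/s3.png

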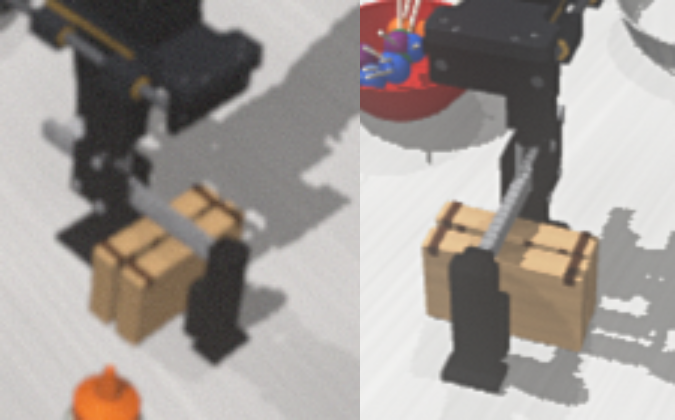

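The jaw now stands close to the boards, boards upright, both fingers bear. Strokes 3 and 4.

```bash
python3 steer.py '[0, -0.003, 0, 0, 0.080, 0, -0.006, 0, 0, 0.080, 0, -0.009, 0, 0, 0.080, 0, -0.009, 0, 0, 0.080, 0, -0.009, 0, 0, 0.080, 0, -0.009, 0, 0, 0.080, 0, -0.009, 0, 0, 0.080]' ; python3 steer.py '[0, 0, 0, 0, 0.052, 0, 0, 0, 0, 0.052, 0, 0, 0, 0, 0.052, 0, 0, 0, 0, 0.052, 0, 0, 0, 0, 0.052, 0, 0, 0, 0, 0.052, 0, 0, 0, 0, 0.052]' ; python3 steer.py '[0, 0.003, 0, 0, 0.045, 0, 0.006, 0, 0, 0.036, 0, 0.009, 0, 0, 0.030, 0, 0.009, 0, 0, 0.030, 0, 0.009, 0, 0, 0.030, 0, 0.009, 0, 0, 0.030]'
python3 steer.py '[0, -0.003, 0, 0, 0.080, 0, -0.006, 0, 0, 0.080, 0, -0.009, 0, 0, 0.080, 0, -0.009, 0, 0, 0.080, 0, -0.009, 0, 0, 0.080, 0, -0.009, 0, 0, 0.080, 0, -0.009, 0, 0, 0.080]' ; python3 steer.py '[0, 0, 0, 0, 0.052, 0, 0, 0, 0, 0.052, 0, 0, 0, 0, 0.052, 0, 0, 0, 0, 0.052, 0, 0, 0, 0, 0.052, 0, 0, 0, 0, 0.052, 0, 0, 0, 0, 0.052]' ; python3 steer.py '[0, 0.003, 0, 0, 0.045, 0, 0.006, 0, 0, 0.036, 0, 0.009, 0, 0, 0.030, 0, 0.009, 0, 0, 0.030, 0, 0.009, 0, 0, 0.030, 0, 0.009, 0, 0, 0.030]'
```

```text
time_s: 7.15
tool_pos: [0.5591, 0.1389, 0.142]
tool_rot: [-180.0, 0.1, 10.8]
force: [-0.2, 0.6, 0.1]
grip_width: 0.0717
grasp_force: 0.0
time_s: 7.73
tool_pos: [0.5594, 0.1397, 0.1427]
tool_rot: [-179.9, -0.0, 10.8]
force: [-1.6, 1.7, 2.4]
grip_width: 0.0527
grasp_force: 1.4
time_s: 8.23
tool_pos: [0.5614, 0.1298, 0.1424]
tool_rot: [-180.0, -0.0, 10.7]
force: [-0.3, 2.7, 2.4]
grip_width: 0.0327
grasp_force: 15.0
time_s: 8.82
tool_pos: [0.5591, 0.139, 0.142]
tool_rot: [-180.0, 0.0, 10.8]
force: [-0.5, -0.9, -0.0]
grip_width: 0.071
grasp_force: 0.0
time_s: 9.4
tool_pos: [0.5594, 0.1397, 0.1427]
tool_rot: [-179.9, -0.0, 10.8]
force: [-0.4, 2.2, 1.7]
grip_width: 0.0527
grasp_force: 1.4
time_s: 9.9
tool_pos: [0.5614, 0.1298, 0.1424]
tool_rot: [-180.0, -0.0, 10.8]
force: [-1.0, 1.6, 2.6]
grip_width: 0.0325
grasp_force: 15.0
```

```bash
python3 steer.py '[0, -0.003, 0, 0, 0.080, 0, -0.006, 0, 0, 0.080, 0, -0.009, 0, 0, 0.080, 0, -0.009, 0, 0, 0.080, 0, -0.009, 0, 0, 0.080, 0, -0.009, 0, 0, 0.080, 0, -0.009, 0, 0, 0.080]' ; python3 steer.py '[0, 0, 0, 0, 0.052, 0, 0, 0, 0, 0.052, 0, 0, 0, 0, 0.052, 0, 0, 0, 0, 0.052, 0, 0, 0, 0, 0.052, 0, 0, 0, 0, 0.052, 0, 0, 0, 0, 0.052]' ; python3 steer.py '[0, 0.002, 0, 0, 0.045, 0, 0.004, 0, 0, 0.036, 0, 0.006, 0, 0, 0.030, 0, 0.006, 0, 0, 0.030, 0, 0.006, 0, 0, 0.030, 0, 0.006, 0, 0, 0.030]'
python3 - <<'E'
from h import *
s=env.read_camera("side"); a=env.read_camera("scene")
im=np.hstack([cv2.resize(a["color"][197:337,302:422],None,fx=3,fy=3),cv2.resize(s["color"][192:352,220:340],(315,420))])
cv2.imwrite("pics/s4.png",im)
E
```

```text
time_s: 10.48
tool_pos: [0.5591, 0.1389, 0.142]
tool_rot: [-180.0, 0.0, 10.8]
force: [0.6, -0.7, -0.1]
grip_width: 0.0711
grasp_force: 0.0
time_s: 11.07
tool_pos: [0.5594, 0.1397, 0.1427]
tool_rot: [-179.9, -0.0, 10.8]
force: [-0.4, 1.6, 1.4]
grip_width: 0.0524
grasp_force: 1.4
time_s: 11.57
tool_pos: [0.5612, 0.1319, 0.1427]
tool_rot: [179.9, -0.0, 10.7]
force: [-0.3, -0.9, 5.6]
grip_width: 0.0326
grasp_force: 15.0
```

View pics/s4.png

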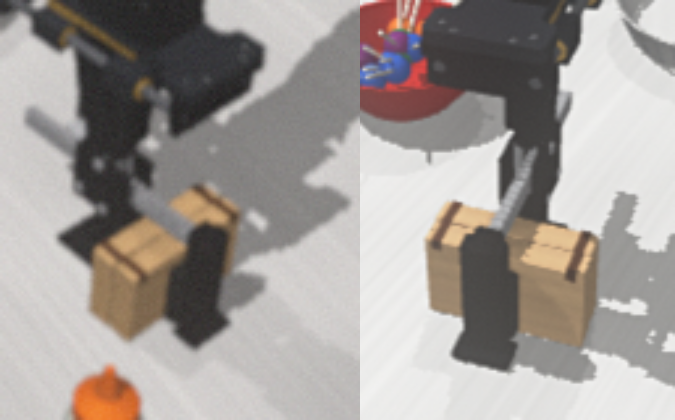

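The boards are now together and the jaw reached them, but the stroke still ran to its stop (32.6 mm), so not tight. Stroke 6.

```bash
python3 steer.py '[0, -0.003, 0, 0, 0.080, 0, -0.006, 0, 0, 0.080, 0, -0.006, 0, 0, 0.080, 0, -0.006, 0, 0, 0.080, 0, -0.006, 0, 0, 0.080, 0, -0.006, 0, 0, 0.080, 0, -0.006, 0, 0, 0.080]' ; python3 steer.py '[0, 0, 0, 0, 0.052, 0, 0, 0, 0, 0.052, 0, 0, 0, 0, 0.052, 0, 0, 0, 0, 0.052, 0, 0, 0, 0, 0.052, 0, 0, 0, 0, 0.052, 0, 0, 0, 0, 0.052]' ; python3 steer.py '[0, 0.002, 0, 0, 0.045, 0, 0.003, 0, 0, 0.040, 0, 0.005, 0, 0, 0.030, 0, 0.005, 0, 0, 0.030, 0, 0.005, 0, 0, 0.030, 0, 0.005, 0, 0, 0.030, 0, 0.005, 0, 0, 0.030]'
```

```text
time_s: 12.25
tool_pos: [0.5592, 0.1386, 0.142]
tool_rot: [180.0, 0.0, 10.8]
force: [-0.6, 0.0, -0.3]
grip_width: 0.0713
grasp_force: 0.0
time_s: 12.83
tool_pos: [0.5595, 0.1396, 0.1427]
tool_rot: [-180.0, -0.0, 10.8]
force: [-0.6, 2.0, 1.2]
grip_width: 0.0529
grasp_force: 1.3
time_s: 13.42
tool_pos: [0.5609, 0.1326, 0.1425]
tool_rot: [179.9, -0.0, 10.7]
force: [-1.2, -1.0, 4.5]
grip_width: 0.0329
grasp_force: 15.0
```

```bash
python3 steer.py '[0, -0.003, 0, 0, 0.080, 0, -0.005, 0, 0, 0.080, 0, -0.005, 0, 0, 0.080, 0, -0.005, 0, 0, 0.080, 0, -0.005, 0, 0, 0.080, 0, -0.005, 0, 0, 0.080, 0, -0.005, 0, 0, 0.080]' ; python3 steer.py '[0, 0, 0, 0, 0.052, 0, 0, 0, 0, 0.052, 0, 0, 0, 0, 0.052, 0, 0, 0, 0, 0.052, 0, 0, 0, 0, 0.052, 0, 0, 0, 0, 0.052, 0, 0, 0, 0, 0.052]' ; python3 steer.py '[0, 0.002, 0, 0, 0.045, 0, 0.003, 0, 0, 0.040, 0, 0.005, 0, 0, 0.030, 0, 0.005, 0, 0, 0.030, 0, 0.005, 0, 0, 0.030, 0, 0.005, 0, 0, 0.030, 0, 0.005, 0, 0, 0.030]'
python3 - <<'E'
from h import *
s=env.read_camera("side"); a=env.read_camera("scene")
im=np.hstack([cv2.resize(a["color"][197:337,302:422],None,fx=3,fy=3),cv2.resize(s["color"][192:352,220:340],(315,420))])
cv2.imwrite("pics/s5.png",im)
E
```

```text
time_s: 14.0
tool_pos: [0.5592, 0.1386, 0.142]
tool_rot: [180.0, 0.1, 10.8]
force: [0.1, -0.2, -0.4]
grip_width: 0.0719
grasp_force: 0.0
time_s: 14.58
tool_pos: [0.5595, 0.1399, 0.1428]
tool_rot: [-179.9, -0.0, 10.8]
force: [-1.0, 3.8, 2.5]
grip_width: 0.0525
grasp_force: 1.7
time_s: 15.17
tool_pos: [0.5607, 0.1344, 0.1429]
tool_rot: [-179.9, -0.1, 10.8]
force: [-1.3, 3.7, 5.8]
grip_width: 0.0417
grasp_force: 15.1
```

View pics/s5.png

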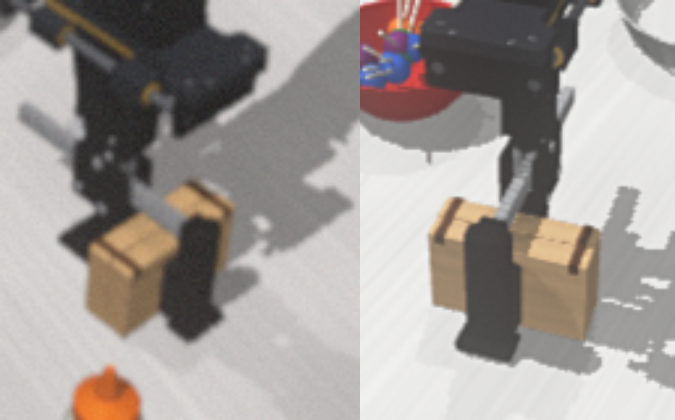

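Stall at 41.7 mm with 15 N: boards clamped tight between both pads. Lift gently.

```bash
python3 steer.py '[0, 0.005, 0, 0, 0.030, 0, 0.005, 0, 0, 0.030, 0, 0.005, 0, 0, 0.030]' 17; python3 steer.py '[0, 0, -0.004, 0, 0.030, 0, 0, -0.008, 0, 0.030, 0, 0, -0.014, 0, 0.030, 0, 0, -0.02, 0, 0.030, 0, 0, -0.026, 0, 0.030, 0, 0, -0.032, 0, 0.030, 0, 0, -0.036, 0, 0.030, 0, 0, -0.036, 0, 0.030]'
python3 - <<'E'
from h import *
s=env.read_camera("side"); a=env.read_camera("scene")
im=np.hstack([cv2.resize(a["color"][177:337,302:422],(315,420)),cv2.resize(s["color"][172:352,220:340],(280,420))])
cv2.imwrite("pics/s6.png",im)
E
```

```text
time_s: 15.52
tool_pos: [0.5615, 0.1309, 0.1431]
tool_rot: [-179.8, -0.1, 10.8]
force: [-2.3, 6.2, 4.9]
grip_width: 0.0401
grasp_force: 17.1
time_s: 16.18
tool_pos: [0.5621, 0.129, 0.1796]
tool_rot: [180.0, -0.1, 10.8]
force: [0.7, -0.2, -7.4]
grip_width: 0.0395
grasp_force: 17.0
```

View pics/s6.png

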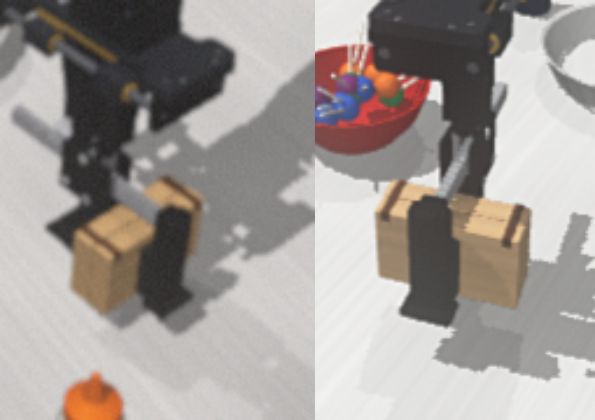

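Clamp and boards hang level off the table, weight 7.4 N, no slip. Raise more, then carry to the pan.

```bash
python3 steer.py '[0, 0, -0.006, 0, 0.030, 0, 0, -0.016, 0, 0.030, 0, 0, -0.028, 0, 0.030, 0, 0, -0.042, 0, 0.030, 0, 0, -0.056, 0, 0.030, 0, 0, -0.070, 0, 0.030, 0, 0, -0.082, 0, 0.030, 0, 0, -0.09, 0, 0.030]'; python3 steer.py '[-0.001, 0.003, 0, 0, 0.030, -0.002, 0.009, 0, 0, 0.030, -0.004, 0.018, 0, 0, 0.030, -0.006, 0.03, 0, 0, 0.030, -0.009, 0.045, 0, 0, 0.030, -0.013, 0.06, 0, 0, 0.030, -0.016, 0.075, 0, 0, 0.030, -0.019, 0.09, 0, 0, 0.030]'; python3 steer.py '[-0.003, 0.016, 0, 0, 0.030, -0.007, 0.032, 0, 0, 0.030, -0.01, 0.048, 0, 0, 0.030, -0.014, 0.064, 0, 0, 0.030, -0.017, 0.08, 0, 0, 0.030, -0.021, 0.096, 0, 0, 0.030, -0.024, 0.112, 0, 0, 0.030, -0.028, 0.128, 0, 0, 0.030]'
```

```text
time_s: 16.95
tool_pos: [0.5621, 0.1293, 0.2709]
tool_rot: [180.0, -0.2, 10.8]
force: [0.3, -0.0, -7.3]
grip_width: 0.0397
grasp_force: 17.0
time_s: 17.62
tool_pos: [0.559, 0.0341, 0.2674]
tool_rot: [180.0, 0.1, 10.7]
force: [0.3, -0.8, -7.8]
grip_width: 0.0397
grasp_force: 17.0
time_s: 18.28
tool_pos: [0.5551, -0.0967, 0.2674]
tool_rot: [180.0, 0.1, 10.7]
force: [0.3, -0.1, -7.3]
grip_width: 0.0398
grasp_force: 17.0
```

```bash
python3 steer.py '[-0.003, 0.016, 0, 0, 0.030, -0.007, 0.032, 0, 0, 0.030, -0.01, 0.048, 0, 0, 0.030, -0.014, 0.064, 0, 0, 0.030, -0.017, 0.08, 0, 0, 0.030, -0.021, 0.096, 0, 0, 0.030, -0.024, 0.112, 0, 0, 0.030, -0.027, 0.126, 0, 0, 0.030]';python3 steer.py '[-0.003, 0.014, 0, 0, 0.030, -0.005, 0.026, 0, 0, 0.030, -0.007, 0.035, 0, 0, 0.030, -0.009, 0.041, 0, 0, 0.030, -0.009, 0.044, 0, 0, 0.030, -0.009, 0.044, 0, 0, 0.030, -0.009, 0.044, 0, 0, 0.030]'
python3 - <<'E'
from h import *
s=env.read_camera("side"); a=env.read_camera("scene")
im=np.hstack([cv2.resize(a["color"][60:340,140:420],(400,400)),cv2.resize(s["color"][20:300,200:480],(400,400))])
cv2.imwrite("pics/s7.png",im)
E
```

```text
time_s: 18.95
tool_pos: [0.5523, -0.2256, 0.2678]
tool_rot: [180.0, 0.1, 10.7]
force: [-0.1, 0.2, -7.5]
grip_width: 0.0394
grasp_force: 17.0
time_s: 19.53
tool_pos: [0.5526, -0.2668, 0.2684]
tool_rot: [-180.0, -0.0, 10.8]
force: [0.1, 0.9, -8.7]
grip_width: 0.0396
grasp_force: 17.0
```

View pics/s7.png

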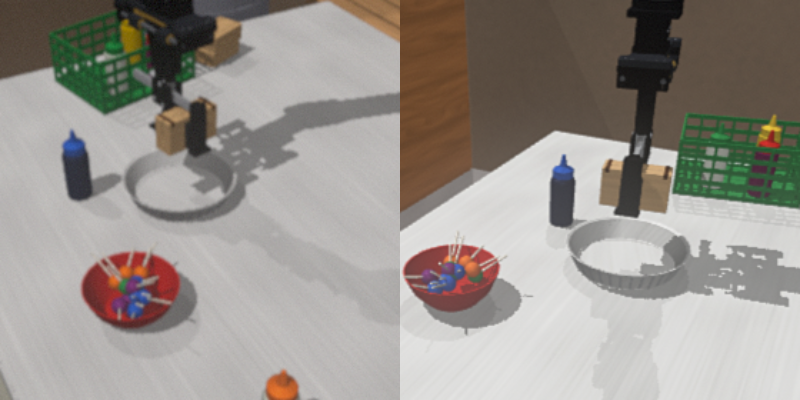

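Clamp and boards hang level over the pan, about 8 cm above the rim, bystanders untouched. Final small centring, then settle and hand in.

```bash
python3 steer.py '[0, 0.003, 0, 0, 0.030, -0.001, 0.006, 0, 0, 0.030, -0.001, 0.008, 0, 0, 0.030, -0.001, 0.008, 0, 0, 0.030, -0.001, 0.008, 0, 0, 0.030, -0.001, 0.008, 0, 0, 0.030, -0.001, 0.008, 0, 0, 0.030, -0.001, 0.008, 0, 0, 0.030]' && python3 -c "
from cell import env
print(env.sign_off())"
```

```text
time_s: 20.3
tool_pos: [0.5529, -0.2757, 0.2684]
tool_rot: [-180.0, 0.0, 10.8]
force: [-0.3, -0.4, -7.0]
grip_width: 0.0396
grasp_force: 17.0
the job is handed in; nothing more can be done
None
```

The job is handed in at about 20 s: seven strokes closed the clamp on both boards (17 N grip, about 24 N at the pads by the stated ratio), and it hangs, trigger squeezed, about 8 cm above the rim over the pan's middle; no bystander was touched.

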